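Refit the washed gas-stove knob and hold the safety valve in

TASK

The control knob of the small table-top gas stove has been washed and stands on the wooden tray. Lift the stove's glass lid and lay it back gently against its stop, then put the knob on the bare D-shaped valve shaft the right way round and fully home, push it all the way in against the valve's spring and keep it pushed in, as one does while lighting: the program finishes with the gripper still holding the knob down. Leave the cup and brush on the tray and the lemon where they are.

Things in the scene. Friction and masses are not known exactly. Their poses are not given: they have to be found in the camera images.
- lid (a joint): The stove's clear glass lid, 300 mm wide, hinged along the stove's back. 0 rad = shut and level (it starts so, over the valve shaft); grows as the front edge swings up and back; 1.57 = upright; stop at 1.72, where it stays by its own weight. Little friction, no spring: let go before upright, it falls shut. About 0.6 kg; some 3 N at the lug lift it.
- lid_lug (a point): Centre of the black grip lug at the middle of the lid's front edge: a round barrel 22 mm in diameter and 16 mm wide (along y) with flat ends, 23 mm ahead of the edge, free on both sides, above and below. Pinched by its flat ends it can pivot between the jaws. 226 mm from the hinge line, 93 mm above the worktop when shut. Axes turn with the lid; shut: x to the stove's back, y along the hinge, z up.
- lid_hinge (a point): Middle of the lid's hinge line, on the stove's back rim, 94 mm above the worktop; fixed to the stove. x points to the stove's back, y along the hinge line, z up. The lid swings about this y axis.
- stove: Table-top gas stove, steel, fixed. Origin: centre of its underside, 95 mm in front of the hinge line; x to its back, y to its left. 220 mm deep (x), 320 mm wide (y). Burner plate 48 mm high, open at the front; 8 mm thick side and back walls 88 mm high. Burner and pan support (85 mm high) on its left half, the valve shaft with its knob place on the right.
- shaft_tip (a point): Centre of the top end of the bare valve shaft, under the shut lid. Upright steel D-shaft, 14 mm in diameter, with one flat 2.5 mm off its axis facing the stove's front; top edge chamfered 1 to 2 mm. It stands 30 mm out of the burner plate (tip 78 mm above the worktop), 60 mm from the right side wall. x points away from the flat, to the stove's back; z up. It does not turn.
- valve (a joint): How far the valve shaft is pushed in, m: 0 = out, 0.007 = end of its travel. The spring pushes back with 3.5 N at first and 8.4 N at the end of the travel.
- knob: Black metal-cored knob, 120 g, upright on the tray (tray floor 9 mm above the worktop). Round skirt, 50 mm in diameter, 8 mm high; over it a bar grip 22 mm wide (y), to 36 mm above the underside, from 23 mm behind the axis to a tapered nose 29 mm ahead of it (+x); a thin metal line on top runs from the axis to the nose. Origin: centre of its underside; x to the nose, z up.
- knob_center (a point): Point on the knob's axis, 18 mm above its underside; knob's axes. Below it opens the D-bore: 20 mm deep, 15.4 mm in diameter, flat 3 mm off the axis on the side away from the nose. It goes on the shaft only with the nose to the stove's back (x along the shaft's x, within some 6 degrees). Fully home, the underside is 20 mm below the shaft tip, 10 mm above the burner plate (3 mm when pushed in).
- knob_nose (a point): Tip of the knob's nose, 29 mm ahead of its axis (knob's x), 18 mm above its underside; the knob's axes.
- wood_tray: The wooden tray, 270 x 374 mm, rim 32 mm high, on which the knob, the brush and the cup stand. Origin at the centre of its underside; does not move.
- mug_2: Small two-tone cup on the tray, 53 mm high, 84 mm over its handle: to be left alone. Origin at its underside.
- dish_brush: Wooden dish brush, 216 mm long, on the tray: to be left alone. Origin at its underside.
- lemon_1: Lemon, 72 mm long, at the right: to be left alone. Origin at its underside.
Mind the look-alikes: they are no part of the job. What is shaped like the knob but blue is not meant.

How it is judged:
By the outcome, as a careful person would: the job done as asked, in the order asked, and still so for the second after the job is handed in, while the arm keeps its last pose, push and grip.
It also fails if it takes over 67 s, if anything falls off the work surface, if the arm or the gripper's body presses on something with over 40 N, if the wrist force passes 120 N, or if a joint passes its speed limit or range.

ROBOT

A 6-joint arm with a two-finger parallel gripper is mounted at the origin on a cart in front of the work surface, level with it; the furniture and walls round the work are solid. World frame = base frame: x ahead of the robot, y to its left, z up, the work surface at z = 0. Lengths are in m, angles in rad, forces in N, time in s.
With the tool pointing down it reaches from about 0.25 to 0.85 m from the base axis. Payload 12.5 kg.
Tool frame: the origin (TCP) lies on the centre line of the jaws, within the pads' length; the fingertips stand 17 mm ahead of it and the grasp point (between the pads) lies 2 mm behind it; z points along the fingers, y is the line along which they close (so a half turn about z gives the same grasp; the last joint's range is limited). The gripper opens to 93 mm and grips with 3 to 60 N. Pads are 15 mm wide; open, the fingers measure 128 mm over their backs; the gripper's body (75 mm by 188 mm) begins 65 mm behind the grasp point.
Start: joints at [1.179, 0.351, 1.652, -0, 1.139, -0.085], TCP at [0.166, 0.524, 0.236] pointing down, gripper open.
Joint ranges: [-2.75, 2.75], [-0.79, 2.1], [0.01, 2.65], [-1.57, 4.71], [0.07, 3.14], [-2.87, 2.87]. Speed limits (rad/s): [2.22, 2.22, 2.79, 3.14, 3.14, 3.14].

INTERFACE

Orientations are given as a unit quaternion [x, y, z, w].
In Python, from cell import bot gives the robot as it stands.
- The arm moves only by the shell command python3 -m creep 'ROWS' [OPENING] [FORCE]. ROWS is JSON, a list of rows, each a list of 6 numbers: the shift along the tool's x, y, z in m, then the turn, a rotation vector about the tool's x, y, z in degrees. A call has exactly 5 rows; each row is the pose to reach, as a shift and turn from the pose commanded when the call began, along the tool's axes at that moment; what a row does not reach only later rows make up. A row lasts 1/12 s, in which the tool goes at most 41.7 mm and 7.16 degrees, less where a joint would pass 70% of its speed; a pose out of reach is approached as far as the arm can. A call with a gripper value outside its range is refused whole. OPENING is the opening, from 0 (shut) to 1 (fully open), set as the call begins (- or left out, the last holds). The fingers move at their own pace and stop on an object; FORCE is the grip in N (left out, the last holds). Time passes only in rows, so rows that repeat a pose let the fingers close, or fill a call up. It gives the time, the measured TCP pose, the force, the opening and the grip force at its end, in the units of the state.
- bot.state(): the state, without advancing time (a new reading comes with each control period).
- bot.get_image(name): name is "scene" or "top" or "wrist"; returns (picture, depth): 480x640x3 uint8, red, green, blue; 480x640 float32, m along the optical axis (not along the pixel's ray), 0 where there is no reading.
- bot.get_calibration(name): a dict with "camera_matrix" (3x3 intrinsics, pixels), "xyz" and "orientation" of the camera in the world. Camera axes: x right, y down, z forward; pixel columns grow to the right and rows downward; lengths in m; the calibration is good to about 2 mm. The wrist camera is an equidistant fisheye: a pixel r from the principal point sees the ray r / f radians off the axis. A picture is of the moment at which its call begins: read the wrist's pose just before it. get_calibration takes no time and is no camera call; for the wrist camera it gives the pose at the moment of the call.
- bot.hand_in(): hands the job in; it is judged then, once.
The state is a dict: "t": time; "joint_positions": joint angles; "qd": joint speeds; "joint_torque": joint torques, N m; "tool_pos": TCP position; "tcp_rot": TCP orientation; "ft_force": force on the tool from outside, world axes, zero at the start; "moment": the same for the moment, N m; "finger_gap": finger opening in m; "finger_force": force on a finger pad.
Only numpy, scipy, OpenCV 4.12 (cv2) and the standard library are available. Lean on these libraries where they do the work, as an engineer would, in place of code of your own. Each camera call takes 0.05 s, during which the arm holds its last target. There are 200 camera calls.

## Working session

There is one attempt and no reset: what is moved stays moved. The work goes in short steps, Python scripts to look and compute and a shell command to move; the robot and the scene stay as the last step left them, time stands still between calls to the robot, and variables do not carry over. Pictures are saved under pics/ and viewed, at most 10 in all, crops included, and the job is handed in when it is done.

```bash
mkdir -p pics; ls; python3 - <<'E'
from cell import bot
import cv2,numpy as np,pickle
d={}
for n in("scene","top"):
    p,z=bot.get_image(n); c=bot.get_calibration(n); d[n]=(p,z,c); cv2.imwrite(f"pics/{n}0.png",p[:,:,::-1]); print(n,c)
pickle.dump(d,open("d0.pkl","wb"))
print(bot.state())
print(bot.get_calibration("wrist"))
E
```

```text
pics
scene {'camera_matrix': array([[579.79871915,   0.        , 323.39151714],
       [  0.        , 579.79871915, 240.21008044],
       [  0.        ,   0.        ,   1.        ]]), 'xyz': array([-0.45111035,  1.19197629,  1.25025101]), 'orientation': array([-0.31877431,  0.83720719, -0.4152028 ,  0.15834672])}
top {'camera_matrix': array([[440.73807865,   0.        , 318.60742237],
       [  0.        , 440.73807865, 238.54722254],
       [  0.        ,   0.        ,   1.        ]]), 'xyz': array([0.43689255, 0.03651201, 1.26672478]), 'orientation': array([-0.6990303 ,  0.712623  , -0.03914786,  0.04463799])}
{'t': 0.1, 'joint_positions': array([ 1.17942907e+00,  3.51159203e-01,  1.65234446e+00, -1.74052217e-05,
        1.13908771e+00, -8.45940159e-02]), 'qd': array([ 0.00139542, -0.00138728, -0.00297304,  0.00141806, -0.00129986,
        0.00120573]), 'joint_torque': array([ 1.77196620e-03, -4.98027170e+01, -2.85714090e+01,  7.01146759e-02,
        2.37478490e-02, -4.44439604e-05]), 'tool_pos': array([0.16595941, 0.52406722, 0.23517387]), 'tcp_rot': array([ 1.52782240e-01,  9.88259752e-01, -4.87150517e-04, -1.10040211e-04]), 'ft_force': array([0.55696288, 0.00307901, 0.30451166]), 'moment': array([-0.024433  ,  0.02695558,  0.05295407]), 'finger_force': 0.0, 'finger_gap': 0.093065372346036}
{'camera_matrix': array([[371.64829954,   0.        , 312.45130706],
       [  0.        , 371.64829954, 236.57504371],
       [  0.        ,   0.        ,   1.        ]]), 'xyz': array([0.09736695, 0.54592868, 0.38348081]), 'orientation': array([0.7997341 , 0.58594334, 0.07672386, 0.10587361])}
```

View pics/top0.png

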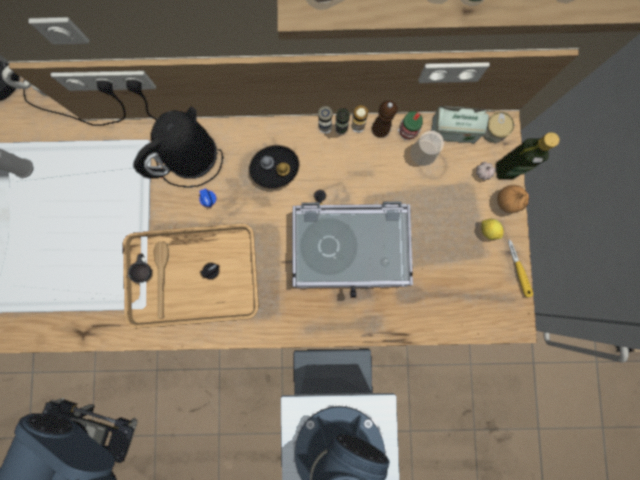

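View pics/scene0.png

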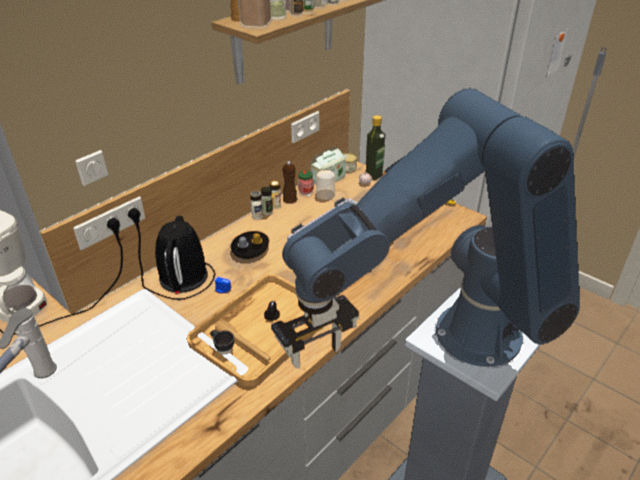

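The top view shows the stove at cols 293–412, rows 204–288, with the shaft seen through the glass near (385,261). The lug is near (352,292), with its shadow beside it.
Knob candidates: black thing on the tray (210,270), blue look-alike (207,198), black item behind the stove (320,196), dark cup on the tray (140,270). I choose (210,270): black and on the tray. I'll check it in a close crop.

```bash
cat > h.py <<'E'
import numpy as np,cv2,pickle
from scipy.spatial.transform import Rotation as R
def ray(c,u,v):
    K=c["camera_matrix"]; d=np.array([(u-K[0,2])/K[0,0],(v-K[1,2])/K[1,1],1.])
    return R.from_quat(c["orientation"]).apply(d)
def onz(c,u,v,z):
    r=ray(c,u,v); o=np.array(c["xyz"]); return o+r*(z-o[2])/r[2]
def fray(c,u,v):
    K=c["camera_matrix"]; a=np.array([u-K[0,2],v-K[1,2]]); r=np.hypot(*a); t=r/K[0,0]
    d=np.array([*(a/max(r,1e-9)*np.sin(t)),np.cos(t)]); return R.from_quat(c["orientation"]).apply(d)
def fonz(c,u,v,z):
    r=fray(c,u,v); o=np.array(c["xyz"]); return o+r*(z-o[2])/r[2]
def fpix(c,P):
    p=R.from_quat(c["orientation"]).inv().apply(np.array(P)-c["xyz"]); t=np.arctan2(np.hypot(p[0],p[1]),p[2])
    K=c["camera_matrix"]; return K[:2,2]+K[0,0]*t*p[:2]/np.hypot(p[0],p[1])
E
python3 - <<'E'
from h import *
d=pickle.load(open("d0.pkl","rb")); p,z,c=d["top"]
a=cv2.resize(p[250:290,190:230],(400,400),interpolation=cv2.INTER_CUBIC)
b=cv2.resize(p[195:305,285:421],(400,324),interpolation=cv2.INTER_CUBIC)
b=np.vstack([b,np.zeros((76,400,3),np.uint8)])
cv2.imwrite("pics/crop1.png",np.hstack([a,b])[:,:,::-1])
g=p.max(2)
m=(g<60).astype(np.uint8); 
for n,(y0,y1,x0,x1) in dict(knob=(255,285,195,225),lug=(286,302,330,365)).items():
    k,l,s,ce=cv2.connectedComponentsWithStats(m[y0:y1,x0:x1])
    for i in range(1,k):
        if s[i,4]>8:
            u,v=ce[i]+[x0,y0]; print(n,s[i],u,v,onz(c,u,v,.093 if n=="lug" else .03),z[int(v),int(u)])
for u,v in((293,205),(411,205),(412,287),(293,287)): print(onz(c,u,v,.09))
E
```

```text
knob [  7   9  16  14 144] 209.45833333333334 271.44444444444446 [0.49737679 0.35284765 0.03      ] 1.2228384
lug [21  2  4  9 28] 352.57142857142856 292.67857142857144 [ 0.43104006 -0.0426799   0.093     ] 1.1580266
[0.67022693 0.11213894 0.09      ]
[ 0.66367846 -0.20755555  0.09      ]
[ 0.44300978 -0.2006053   0.09      ]
[0.44894253 0.11476314 0.09      ]
```

View pics/crop1.png

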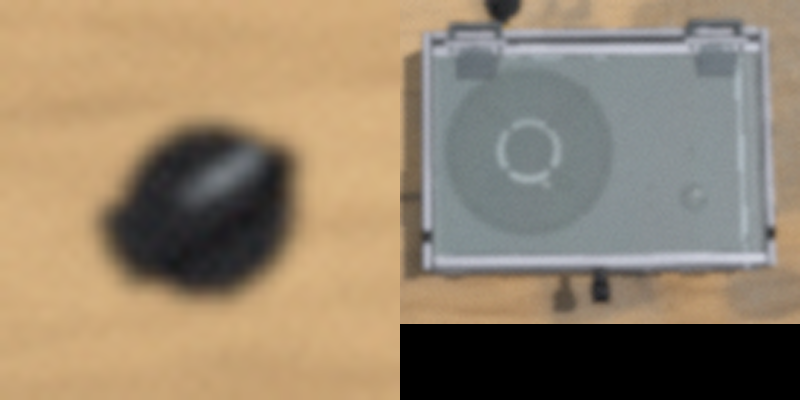

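The crop shows the black knob on the tray, with its metal line pointing to the upper right (nose at about crop (285,160)). The lug is at crop (600,287), beside its shadow at (565,293). The shaft shows through the glass at crop (694,195), i.e. pixel (386,261). Choice confirmed, so I'm moving above the lug.

```bash
python3 -m creep '[[-0.03,-0.033,0,0,0,0],[-0.06,-0.066,0,0,0,0],[-0.09,-0.099,0,0,0,0],[-0.12,-0.132,0,0,0,0],[-0.15,-0.165,0,0,0,0]]' 1
python3 -m creep '[[-0.03,-0.033,0,0,0,0],[-0.06,-0.066,0,0,0,0],[-0.09,-0.099,0,0,0,0],[-0.12,-0.132,0,0,0,0],[-0.15,-0.165,0,0,0,0]]'
python3 -m creep '[[-0.025,-0.026,-0.003,0,0,-4],[-0.05,-0.052,-0.006,0,0,-8],[-0.075,-0.078,-0.01,0,0,-12],[-0.1,-0.104,-0.015,0,0,-16.4],[-0.124,-0.13,-0.015,0,0,-16.4]]'
python3 -m creep '[[0,0,0,0,0,0],[0,0,0,0,0,0],[0,0,0,0,0,0],[0,0,0,0,0,0],[0,0,0,0,0,0]]'
python3 - <<'E'
from h import *
from cell import bot
s=bot.state();c=bot.get_calibration("wrist");p,z=bot.get_image("wrist"); pickle.dump((p,z,c,s),open("w1.pkl","wb"))
cv2.imwrite("pics/w1.png",p[:,:,::-1]); print(s["tool_pos"],R.from_quat(s["tcp_rot"]).as_matrix().round(4)); print(fpix(c,[.431,-.043,.093]))
t,_,ct=pickle.load(open("d0.pkl","rb"))["top"]; print(onz(ct,386,260,.078))
E
```

```text
t: 0.52
tool_pos: [0.2532, 0.3332, 0.2354]
tcp_rot: [0.152, 0.988, -0.0, -0.0]
ft_force: [2.1, 0.2, 0.3]
finger_gap: 0.0928
finger_force: 0.0
t: 0.93
tool_pos: [0.3403, 0.1438, 0.2357]
tcp_rot: [0.153, 0.988, 0.0, 0.0]
ft_force: [1.0, 0.8, -0.4]
finger_gap: 0.0932
finger_force: 0.0
t: 1.35
tool_pos: [0.4198, -0.0176, 0.2514]
tcp_rot: [0.008, 1.0, -0.0, 0.001]
ft_force: [-0.1, 2.0, 0.2]
finger_gap: 0.0929
finger_force: 0.0
t: 1.77
tool_pos: [0.4187, -0.0147, 0.2506]
tcp_rot: [0.01, 1.0, 0.0, -0.0]
ft_force: [-0.3, 1.1, 0.1]
finger_gap: 0.093
finger_force: 0.0
[ 0.41873181 -0.01465192  0.25061494] [[-9.998e-01  1.910e-02 -1.000e-04]
 [ 1.910e-02  9.998e-01  1.000e-04]
 [ 2.000e-04  1.000e-04 -1.000e+00]]
[279.62232545 239.67124171]
[ 0.51672652 -0.13620837  0.078     ]
```

View pics/w1.png

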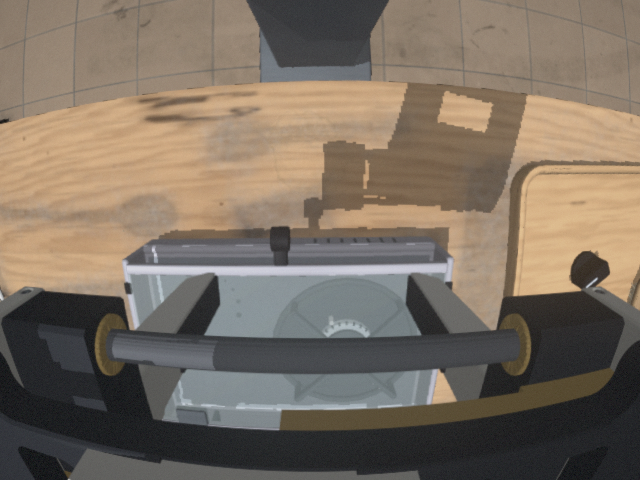

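The wrist view shows the black lug barrel at (280,239), which matches the prediction of (279.6,239.7) from the top view. The tray and the knob (590,268) are at the right. I'm going down over the lug and pinching it by its flat ends.

```bash
python3 -m creep '[[-0.006,-0.014,0.02,0,0,0],[-0.013,-0.028,0.04,0,0,0],[-0.013,-0.028,0.07,0,0,0],[-0.013,-0.028,0.1,0,0,0],[-0.013,-0.028,0.12,0,0,0]]' 1
python3 -m creep '[[0,0,0.01,0,0,0],[0,0,0.02,0,0,0],[0,0,0.025,0,0,0],[0,0,0.031,0,0,0],[0,0,0.031,0,0,0]]' 0.3 
python3 -m creep '[[0,0,0,0,0,0],[0,0,0,0,0,0],[0,0,0,0,0,0],[0,0,0,0,0,0],[0,0,0,0,0,0]]' 0.1 15
python3 -m creep '[[0,0,0,0,0,0],[0,0,0,0,0,0],[0,0,0,0,0,0],[0,0,0,0,0,0],[0,0,0,0,0,0]]'
```

```text
t: 2.23
tool_pos: [0.4306, -0.0432, 0.1286]
tcp_rot: [0.01, 1.0, 0.0, -0.001]
ft_force: [0.1, -0.1, -1.3]
finger_gap: 0.0928
finger_force: 0.0
t: 2.65
tool_pos: [0.4313, -0.0435, 0.0991]
tcp_rot: [0.01, 1.0, 0.0, -0.0]
ft_force: [0.6, 0.1, 0.6]
finger_gap: 0.0646
finger_force: 0.0
t: 3.07
tool_pos: [0.4317, -0.0439, 0.0999]
tcp_rot: [0.01, 1.0, -0.0, 0.0]
ft_force: [1.0, 0.4, 0.3]
finger_gap: 0.0308
finger_force: 0.0
t: 3.48
tool_pos: [0.4315, -0.0429, 0.0997]
tcp_rot: [0.011, 1.0, 0.001, -0.0]
ft_force: [1.2, 10.6, 2.4]
finger_gap: 0.0161
finger_force: 15.0
```

```bash
python3 -m creep '[[-0.0005,0.001,-0.016,0,0,0],[-0.002,0.001,-0.0315,0,0,0],[-0.005,0.001,-0.047,0,0,0],[-0.009,0.001,-0.062,0,0,0],[-0.0135,0.001,-0.077,0,0,0]]' 0.1 15
```

```text
t: 3.9
tool_pos: [0.4446, -0.0429, 0.177]
tcp_rot: [0.01, 1.0, 0.0, -0.001]
ft_force: [3.8, 1.7, -6.0]
finger_gap: 0.016
finger_force: 15.0
```

```bash
python3 -m creep '[[-0.006,0,-0.015,0,0,0],[-0.013,0,-0.029,0,0,0],[-0.021,0,-0.043,0,0,0],[-0.0295,0,-0.056,0,0,0],[-0.0395,0,-0.068,0,0,0]]'
python3 -m creep '[[-0.0105,0,-0.012,0,0,0],[-0.022,0,-0.023,0,0,0],[-0.034,0,-0.033,0,0,0],[-0.0465,0,-0.0425,0,0,0],[-0.06,0,-0.0505,0,0,0]]'
python3 -m creep '[[-0.014,0,-0.0075,0,0,0],[-0.028,0,-0.014,0,0,0],[-0.043,0,-0.019,0,0,0],[-0.058,0,-0.024,0,0,0],[-0.074,0,-0.027,0,0,0]]'
```

```text
t: 4.32
tool_pos: [0.4839, -0.0433, 0.2448]
tcp_rot: [0.01, 1.0, 0.001, -0.001]
ft_force: [-0.8, 4.0, -4.2]
finger_gap: 0.016
finger_force: 15.0
t: 4.73
tool_pos: [0.5443, -0.0439, 0.2952]
tcp_rot: [0.01, 1.0, 0.001, -0.001]
ft_force: [-1.1, 7.6, -2.1]
finger_gap: 0.0159
finger_force: 15.0
t: 5.15
tool_pos: [0.6187, -0.0446, 0.3222]
tcp_rot: [0.01, 1.0, 0.002, -0.001]
ft_force: [-1.7, 11.4, 1.3]
finger_gap: 0.0156
finger_force: 15.0
```

```bash
python3 -m creep '[[-0.0155,0.001,-0.0025,0,0,0],[-0.0275,0.0015,-0.003,0,0,0],[-0.039,0.0015,-0.0035,0,0,0],[-0.047,0.0015,-0.0035,0,0,0],[-0.055,0.0015,-0.003,0,0,0]]'
python3 -m creep '[[-0.003,0,0,0,0,0],[-0.006,0,0.0005,0,0,0],[-0.009,0,0.0005,0,0,0],[-0.011,0,0.001,0,0,0],[-0.013,0,0.001,0,0,0]]'
```

```text
t: 5.57
tool_pos: [0.674, -0.045, 0.3252]
tcp_rot: [0.01, 1.0, 0.001, -0.0]
ft_force: [-0.7, 6.5, 2.5]
finger_gap: 0.0156
finger_force: 15.0
t: 5.98
tool_pos: [0.6866, -0.0452, 0.324]
tcp_rot: [0.01, 1.0, 0.001, -0.0]
ft_force: [-0.4, 6.0, 0.0]
finger_gap: 0.0157
finger_force: 15.0
```

```bash
python3 -m creep '[[-0.001,0,0,0,0,0],[-0.002,0,0,0,0,0],[-0.003,0,0.0005,0,0,0],[-0.004,0,0.0005,0,0,0],[-0.005,0,0.0005,0,0,0]]'
python3 -m creep '[[-0.0005,0,0,0,0,0],[-0.001,0,0,0,0,0],[-0.0015,0,0,0,0,0],[-0.002,0,0,0,0,0],[-0.002,0,0,0,0,0]]'
```

```text
t: 6.4
tool_pos: [0.6914, -0.0452, 0.3234]
tcp_rot: [0.01, 1.0, 0.001, -0.0]
ft_force: [-0.2, 7.2, -0.2]
finger_gap: 0.016
finger_force: 15.0
t: 6.82
tool_pos: [0.6934, -0.0452, 0.3231]
tcp_rot: [0.01, 1.0, 0.001, -0.001]
ft_force: [-0.1, 6.8, -0.6]
finger_gap: 0.0158
finger_force: 15.0
```

```bash
python3 -m creep '[[-0.001,0,0,0,0,0],[-0.002,0,0,0,0,0],[-0.003,0,0.0005,0,0,0],[-0.003,0,0.0005,0,0,0],[-0.003,0,0.0005,0,0,0]]'
python3 -m creep '[[-0.001,0,0,0,0,0],[-0.002,0,0,0,0,0],[-0.003,0,0.0005,0,0,0],[-0.003,0,0.0005,0,0,0],[-0.003,0,0.0005,0,0,0]]'
```

```text
t: 7.23
tool_pos: [0.6964, -0.0453, 0.3226]
tcp_rot: [0.01, 1.0, 0.001, -0.001]
ft_force: [0.2, 6.7, -0.7]
finger_gap: 0.0156
finger_force: 15.0
t: 7.65
tool_pos: [0.6976, -0.0453, 0.3224]
tcp_rot: [0.01, 1.0, 0.001, -0.003]
ft_force: [-14.5, 7.6, 5.0]
finger_gap: 0.016
finger_force: 15.0
```

The lid is at its stop (−14.5 N in x). I'll ease off, open and back straight up.

```bash
python3 -m creep '[[0.001,0.001,0,0,0,0],[0.001,0.002,0,0,0,0],[0.001,0.002,0,0,0,0],[0.001,0.002,0,0,0,0],[0.001,0.002,0,0,0,0]]' 0.1 5
python3 -m creep '[[0,0,0,0,0,0],[0,0,0,0,0,0],[0,0,0,0,0,0],[0,0,0,0,0,0],[0,0,0,0,0,0]]' 0.5
python3 -m creep '[[0,0,-0.01,0,0,0],[0,0,-0.025,0,0,0],[0,0,-0.04,0,0,0],[0,0,-0.06,0,0,0],[0,0,-0.08,0,0,0]]' 1
python3 -m creep '[[0.04,0.0,0,0,0,0],[0.08,0.0,0,0,0,0],[0.12,0.0,0.0,0,0,0],[0.16,0.0,0.0,0,0,0],[0.2,0,0,0,0,0]]' 
python3 -m creep '[[0,-0.03,0.03,0,0,0],[0,-0.06,0.06,0,0,0],[0,-0.09,0.09,0,0,0],[0,-0.1,0.1,0,0,0],[0,-0.1,0.1,0,0,0]]' 
python3 - <<'E'
from h import *
from cell import bot
s=bot.state();c=bot.get_calibration("wrist");p,z=bot.get_image("wrist"); pickle.dump((p,z,c,s),open("w2.pkl","wb"))
t,tz=bot.get_image("top"); pickle.dump((t,tz,bot.get_calibration("top")),open("t2.pkl","wb"))
cv2.imwrite("pics/w2.png",np.hstack([p[100:,100:500],cv2.resize(t[190:310,280:420],(400,343))[:,:], ][:1])[:,:,::-1])
a=cv2.resize(t[190:300,280:420],(400,314),interpolation=cv2.INTER_CUBIC)
b=np.zeros((480,400,3),np.uint8); b[:314]=a
cv2.imwrite("pics/w2.png",np.hstack([p[:,120:520],b])[:,:,::-1])
print(s["tool_pos"],s["tcp_rot"],fpix(c,[.517,-.136,.078]))
E
```

```text
t: 8.07
tool_pos: [0.6978, -0.0452, 0.3224]
tcp_rot: [0.01, 1.0, -0.0, -0.001]
ft_force: [-5.0, -0.8, 1.6]
finger_gap: 0.0163
finger_force: 5.0
t: 8.48
tool_pos: [0.6986, -0.0449, 0.3226]
tcp_rot: [0.01, 1.0, -0.0, 0.0]
ft_force: [0.0, -0.7, 0.2]
finger_gap: 0.044
finger_force: 0.0
t: 8.9
tool_pos: [0.6984, -0.0448, 0.4042]
tcp_rot: [0.01, 1.0, -0.0, 0.0]
ft_force: [0.5, -0.3, 0.1]
finger_gap: 0.0756
finger_force: 0.0
t: 9.32
tool_pos: [0.4967, -0.0406, 0.4032]
tcp_rot: [0.01, 1.0, -0.0, 0.0]
ft_force: [-0.5, -0.1, 0.7]
finger_gap: 0.0927
finger_force: 0.0
t: 9.73
tool_pos: [0.4957, -0.1422, 0.3008]
tcp_rot: [0.012, 1.0, 0.001, -0.002]
ft_force: [0.3, -0.5, 0.8]
finger_gap: 0.0931
finger_force: 0.0
[ 0.49569763 -0.14224537  0.30081931] [ 1.16090964e-02  9.99930857e-01  5.65286405e-04 -1.78618480e-03] [318.79468171 231.27348617]
```

View pics/w2.png

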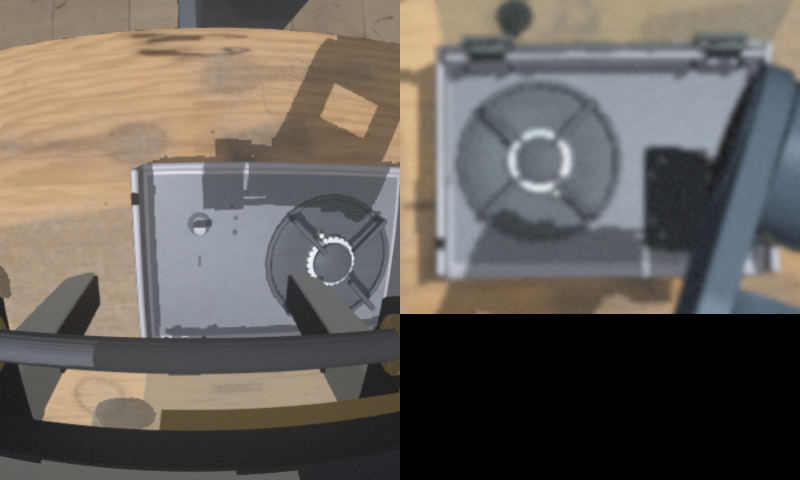

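The shaft is at wrist pixel (320,230), its bright D-shaped top towards the back. The burner is at (453,260). In the top view the lid no longer covers the stove. Next I'll measure the shaft tip, the stove's yaw and the knob.

```bash
python3 - <<'E'
from h import *
p,z,c,s=pickle.load(open("w2.pkl","rb"))
g=p.astype(int).min(2)[214:246,304:338]
print(g[::1,::1][4:28,4:30])
zz=z[214:246,304:338]; print((c["xyz"][2]-0),np.round(zz[8:26:2,4:30:2],3))
# right (stove) side wall inner edge etc: Canny lines
e=cv2.Canny(cv2.cvtColor(p[140:340,240:520],cv2.COLOR_RGB2GRAY),60,150)
# knob nose in top view
t,tz,ct=pickle.load(open("d0.pkl","rb"))["top"]
m=(t[255:285,195:225].max(2)<75).astype(np.uint8)
cn=max(cv2.findContours(m,0,1)[0],key=cv2.contourArea)[:,0]+[195,255]
print([tuple((onz(ct,u,v,.03)[:2]*1000).round().astype(int)) for u,v in cn])
E
```

```text
[[144 126 118 116 114 111 117 132 151 154 152 150 151 150 150 133 121 114
  108 110 107 115 135 145 151 156]
 [133 123 117 116 110 113 143 151 150 150 148 147 147 146 149 143 130 116
  108 106 101  99 117 121 143 152]
 [129 116 115 112 115 133 146 130 116 108 105 109 112 107 105 106 103  90
   82  80  79  76  88 105 137 152]
 [129 124 117 113 111 121 123 113 102  95  94  96  92  94  94  93  93  86
   76  74  74  74  79 100 134 151]
 [125 117 118 112 114 108 101 101  95  92  93  89  92  90  92  94  88  88
   80  72  75  73  80  95 137 154]
 [125 117 112 113 115  95  93  92  93  91  87  88  91  90  93  91  92  87
   80  72  72  76  81  97 134 151]
 [122 116 116 114 114  98  92  93  93  90  91  90  91  94  90  90  93  87
   78  71  74  73  79  97 139 152]
 [122 117 115 111 105  94  92  91  93  88  91  93  89  90  92  89  90  86
   81  77  74  75  86 109 141 154]
 [128 117 116 110 105  97  97  96  93  97  96  98  97  96  98  98  99  93
   86  87  84  86 109 132 150 154]
 [133 120 115 115 111 106 123 127 128 128 130 130 127 131 133 131 133 115
  103 108 105 112 133 151 152 155]
 [138 124 
[... 3344 characters left out ...]
.int64(498), np.int64(332)), (np.int64(501), np.int64(332)), (np.int64(504), np.int64(332)), (np.int64(507), np.int64(332)), (np.int64(509), np.int64(329)), (np.int64(512), np.int64(332)), (np.int64(512), np.int64(335)), (np.int64(510), np.int64(337)), (np.int64(507), np.int64(340)), (np.int64(504), np.int64(343)), (np.int64(504), np.int64(346)), (np.int64(501), np.int64(349)), (np.int64(501), np.int64(351)), (np.int64(501), np.int64(354)), (np.int64(504), np.int64(357)), (np.int64(507), np.int64(357)), (np.int64(510), np.int64(354)), (np.int64(513), np.int64(351)), (np.int64(515), np.int64(349)), (np.int64(515), np.int64(346)), (np.int64(518), np.int64(343)), (np.int64(518), np.int64(346))]
```

```bash
python3 - <<'E'
from h import *
p,z,c,s=pickle.load(open("w2.pkl","rb"))
f=lambda u,v:fonz(c,u,v,.078)[:2]*1000
print("flat",f(319.3,227.2),"back",f(319.3,235.4),"L",f(313.5,230),"R",f(325.1,230))
print("flat ends",f(314,227.2),f(325,227.2))
t,tz,ct=pickle.load(open("d0.pkl","rb"))["top"]
# stove edges: back/front rim line yaw from shut picture
g=cv2.cvtColor(t,cv2.COLOR_RGB2GRAY)
for n,rows in dict(front=(278,286),back=(203,212)).items():
    P=[]
    for u in range(300,405):
        col=cv2.GaussianBlur(g,(1,3),0)[rows[0]:rows[1],u].astype(float); w=np.clip(col-170,0,None)
        if w.sum()>10: P.append(onz(ct,u,rows[0]+(w*np.arange(len(w))).sum()/w.sum(),.09)[:2])
    P=np.array(P); k=np.polyfit(P[:,1],P[:,0],1); print(n,len(P),np.degrees(np.arctan(-k[0])),np.std(P[:,0]-np.polyval(k,P[:,1])))
# wrist: front edge bright band
g=cv2.cvtColor(p,cv2.COLOR_RGB2GRAY)
P=[]
for u in range(270,500,3):
    col=g[150:185,u].astype(float); d=np.diff(col); v=150+np.argmax(d[:])+.5; P.append(fonz(c,u,v,.048)[:2])
P=np.array(P);k=np.polyfit(P[:,1],P[:,0],1)
for _ in range(3):
    r=P[:,0]-np.polyval(k,P[:,1]); q=abs(r)<.003; k=np.polyfit(P[q,1],P[q,0],1)
print("wrist front",q.sum(),np.degrees(np.arctan(-k[0])),np.std(r[q]))
E
```

```text
flat [ 512.69969604 -135.40065542] back [ 521.40431001 -135.55930101] L [ 515.52491323 -141.42242619] R [ 515.79659774 -129.48374564]
flat ends [ 512.57571381 -140.84360743] [ 512.83161456 -129.54349446]
front 105 -0.32667901562417107 0.0003613455274550404
back 61 -1.4375570483557794 0.001720266150283995
wrist front 59 -0.5664708892631473 0.0006185919530916488
```

Shaft axis is at about (0.5153, −0.1355), stove yaw about −0.5°. Next I go over the knob.

```bash
python3 -m creep '[[0.001,0.033,0,0,0,0],[0.002,0.066,0,0,0,0],[0.003,0.1,0.0,0,0,0],[0.004,0.135,0.0,0,0,0],[0.006,0.17,0,0,0,0]]' 1
python3 -m creep '[[0.001,0.033,0,0,0,0],[0.002,0.066,0,0,0,0],[0.003,0.1,0.0,0,0,0],[0.004,0.135,0.0,0,0,0],[0.006,0.17,0,0,0,0]]'
python3 -m creep '[[0.001,0.033,0.01,0,0,0],[0.002,0.066,0.03,0,0,0],[0.003,0.1,0.05,0,0,0],[0.004,0.135,0.07,0,0,0],[0.006,0.156,0.07,0,0,0]]'
python3 -m creep '[[0,0,0,0,0,0],[0,0,0,0,0,0],[0,0,0,0,0,0],[0,0,0,0,0,0],[0,0,0,0,0,0]]'
python3 - <<'E'
from h import *
from cell import bot
s=bot.state();c=bot.get_calibration("wrist");p,z=bot.get_image("wrist"); pickle.dump((p,z,c,s),open("w3.pkl","wb"))
u,v=fpix(c,[.5,.353,.03]).astype(int); print(u,v,s["tool_pos"],s["tcp_rot"])
w=p[v-50:v+50,u-60:u+60]; 
cv2.imwrite("pics/w3.png",cv2.resize(w,(720,600),interpolation=cv2.INTER_CUBIC)[:,:,::-1])
print("origin",u-60,v-50,"scale 6")
E
```

```text
t: 10.25
tool_pos: [0.4944, 0.0323, 0.3049]
tcp_rot: [0.01, 1.0, 0.0, 0.002]
ft_force: [0.6, -0.0, -0.7]
finger_gap: 0.0929
finger_force: 0.0
t: 10.67
tool_pos: [0.4912, 0.2028, 0.305]
tcp_rot: [0.01, 1.0, 0.001, 0.001]
ft_force: [0.0, -0.7, 0.2]
finger_gap: 0.0931
finger_force: 0.0
t: 11.08
tool_pos: [0.4867, 0.3595, 0.2308]
tcp_rot: [0.009, 1.0, -0.0, -0.001]
ft_force: [0.5, -1.2, -0.9]
finger_gap: 0.0929
finger_force: 0.0
t: 11.5
tool_pos: [0.4891, 0.3549, 0.2337]
tcp_rot: [0.011, 1.0, 0.0, 0.001]
ft_force: [-0.6, -0.4, 1.0]
finger_gap: 0.0933
finger_force: 0.0
310 224 [0.48908965 0.35493543 0.23366745] [1.07690267e-02 9.99941783e-01 3.38815081e-04 5.86905646e-04]
origin 250 174 scale 6
```

View pics/w3.png

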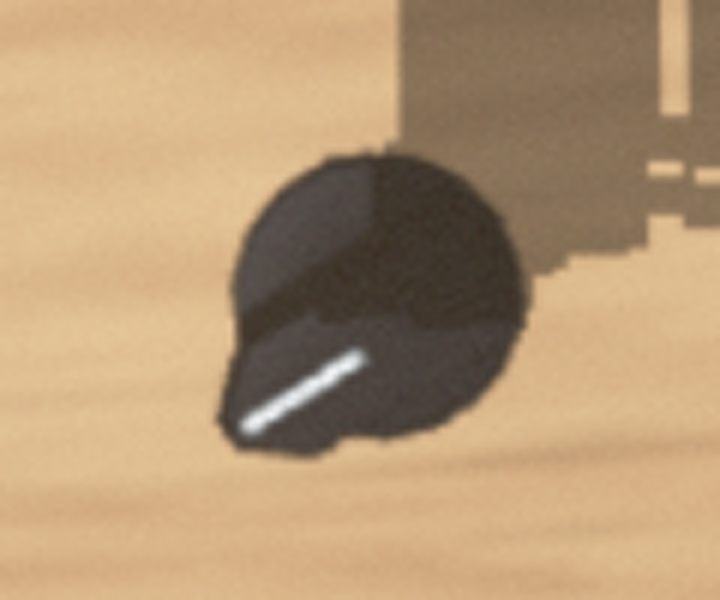

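The crop shows the knob with its bright metal line from about (363,356), the axis, to (246,428), at the nose. The round skirt spans crop x 235–525, y 152–438.

```bash
python3 - <<'E'
from h import *
p,z,c,s=pickle.load(open("w3.pkl","rb"))
g=p.min(2)
m=np.zeros_like(g); m[174:274,250:370]=(p[174:274,250:370].astype(int).max(2)-p[174:274,250:370].astype(int).min(2)<35)&(g[174:274,250:370]>140)
k,l,st,ce=cv2.connectedComponentsWithStats(m); i=1+np.argmax(st[1:,4]); ys,xs=np.nonzero(l==i)
P=np.array([fonz(c,x,y,.045)[:2] for x,y in zip(xs,ys)]); mu=P.mean(0); w=np.linalg.svd(P-mu)[2][0]
if w[0]<0:w=-w
q=(P-mu)@w; print("line ends",mu+w*q.min(),mu+w*q.max(),"dir",np.degrees(np.arctan2(w[1],w[0])),len(P))
# skirt circle: crop points on the outline away from the bar
o=[(385,150),(300,175),(250,235),(460,175),(505,235),(525,300),(505,360),(460,412),(400,437),(236,290)]
Q=np.array([fonz(c,250+(a+.5)/6-.5,174+(b+.5)/6-.5,.013)[:2] for a,b in o])
A=np.c_[2*Q,np.ones(len(Q))]; x=np.linalg.lstsq(A,(Q**2).sum(1),rcond=None)[0]; print("skirt",x[:2],"r",np.sqrt(x[2]+x[0]**2+x[1]**2))
M=R.from_quat(s["tcp_rot"]).as_matrix(); print(M.round(4)); print(R.from_quat(s["tcp_rot"]).inv().apply(np.array([*x[:2],.037])-s["tool_pos"]))
E
```

```text
line ends [0.50430463 0.35156479] [0.51558508 0.33328324] dir -58.323739349385114 67
skirt [0.50202032 0.35510474] r 0.024625276559058024
[[-9.998e-01  2.150e-02  1.200e-03]
 [ 2.150e-02  9.998e-01  7.000e-04]
 [-1.200e-03  7.000e-04 -1.000e+00]]
[-0.01269461  0.00031201  0.19668265]
```

```bash
python3 -m creep '[[-0.004,0,0.01,0,0,6],[-0.008,0,0.02,0,0,12],[-0.0125,0,0.03,0,0,18],[-0.0125,0,0.045,0,0,24],[-0.0125,0,0.06,0,0,28.5]]' 0.7
python3 -m creep '[[0,0,0.01,0,0,6],[0,0,0.02,0,0,12],[0,0,0.03,0,0,18],[0,0,0.04,0,0,24],[0,0,0.05,0,0,28.5]]'
python3 -m creep '[[0,0,0.01,0,0,0],[0,0,0.02,0,0,0],[0,0,0.03,0,0,0],[0,0,0.04,0,0,0],[0,0,0.04,0,0,0]]'
python3 - <<'E'
from h import *
from cell import bot
s=bot.state(); r=R.from_quat(s["tcp_rot"]); M=r.as_matrix(); print(s["tool_pos"],np.degrees(np.arctan2(M[1,1],M[0,1])),M[:,2].round(4)); print(r.inv().apply(np.array([.502,.3551,.037])-s["tool_pos"]))
E
```

```text
t: 11.97
tool_pos: [0.5018, 0.3547, 0.1726]
tcp_rot: [0.259, 0.966, 0.0, 0.0]
ft_force: [0.2, 0.3, -0.2]
finger_gap: 0.067
finger_force: 0.0
t: 12.38
tool_pos: [0.5016, 0.3548, 0.1226]
tcp_rot: [0.489, 0.872, 0.0, 0.0]
ft_force: [0.3, -0.1, -0.7]
finger_gap: 0.065
finger_force: 0.0
t: 12.8
tool_pos: [0.5004, 0.3547, 0.0804]
tcp_rot: [0.486, 0.874, -0.001, -0.001]
ft_force: [0.1, 1.0, -0.4]
finger_gap: 0.0649
finger_force: 0.0
[0.50042327 0.35465867 0.08044005] 31.882669114284276 [-0.0025 -0.0015 -1.    ]
[-0.00046046  0.00170089  0.04343516]
```

```bash
python3 -m creep '[[0,0.001,0.012,0,0,0],[0,0.001,0.024,0,0,0],[0,0.001,0.034,0,0,0],[0,0.001,0.044,0,0,0],[0,0.001,0.044,0,0,0]]'
python3 -m creep '[[0,0,0,0,0,0],[0,0,0,0,0,0],[0,0,0,0,0,0],[0,0,0,0,0,0],[0,0,0,0,0,0]]' 0.15 10
python3 -m creep '[[0,0,0,0,0,0],[0,0,0,0,0,0],[0,0,0,0,0,0],[0,0,0,0,0,0],[0,0,0,0,0,0]]' 0.15 10
python3 -m creep '[[0,0,0,0,0,0],[0,0,0,0,0,0],[0,0,0,0,0,0],[0,0,0,0,0,0],[0,0,0,0,0,0]]' 0.15 40
```

```text
t: 13.22
tool_pos: [0.5011, 0.3552, 0.0362]
tcp_rot: [0.486, 0.874, -0.001, -0.001]
ft_force: [0.0, -0.4, -0.0]
finger_gap: 0.0648
finger_force: 0.0
t: 13.63
tool_pos: [0.5023, 0.3559, 0.0391]
tcp_rot: [0.486, 0.874, 0.0, 0.0]
ft_force: [1.2, 0.2, 1.0]
finger_gap: 0.0368
finger_force: 0.0
t: 14.05
tool_pos: [0.5021, 0.3558, 0.0388]
tcp_rot: [0.486, 0.874, 0.0, 0.0]
ft_force: [-0.7, -0.4, 2.6]
finger_gap: 0.0217
finger_force: 10.0
t: 14.47
tool_pos: [0.5022, 0.3558, 0.0388]
tcp_rot: [0.486, 0.874, 0.0, 0.0]
ft_force: [-0.3, -0.8, 5.0]
finger_gap: 0.0214
finger_force: 40.0
```

Knob gripped (gap 21.4 mm). I'll lift, turn the nose to the stove's back and carry it over the shaft.

```bash
python3 -m creep '[[0,0,-0.01,0,0,0],[0,0,-0.025,0,0,-5],[0,0,-0.04,0,0,-12],[0,0,-0.06,0,0,-19],[0,0,-0.08,0,0,-26]]'
python3 -m creep '[[0,0,-0.02,0,0,-7],[0,0,-0.04,0,0,-14],[0,0,-0.06,0,0,-21],[0,0,-0.08,0,0,-28],[0,0,-0.09,0,0,-31.6]]'
python3 -m creep '[[-0.001,-0.033,0,0,0,0],[-0.002,-0.066,0,0,0,0],[-0.003,-0.099,0,0,0,0],[-0.004,-0.132,0,0,0,0],[-0.0055,-0.164,0,0,0,0]]'
python3 -m creep '[[-0.001,-0.033,0,0,0,0],[-0.002,-0.066,0,0,0,0],[-0.003,-0.099,0,0,0,0],[-0.004,-0.132,0,0,0,0],[-0.0055,-0.164,0,0,0,0]]'
python3 -m creep '[[-0.001,-0.033,0,0,0,0],[-0.002,-0.066,0,0,0,0],[-0.003,-0.099,0,0,0,0],[-0.004,-0.132,0,0,0,0],[-0.0055,-0.163,0,0,0,0]]'
python3 -m creep '[[0,0,0.02,0,0,0],[0,0,0.04,0,0,0],[0,0,0.06,0,0,0],[0,0,0.06,0,0,0],[0,0,0.06,0,0,0]]'
python3 - <<'E'
from h import *
from cell import bot
s=bot.state();c=bot.get_calibration("wrist");p,z=bot.get_image("wrist"); pickle.dump((p,z,c,s),open("w4.pkl","wb"))
cv2.imwrite("pics/w4.png",p[:,:,::-1])
r=R.from_quat(s["tcp_rot"]); M=r.as_matrix(); print(s["tool_pos"],np.degrees(np.arctan2(M[1,1],M[0,1])),M[:,2].round(4),s["finger_gap"]); print(r.inv().apply(np.array([.5148,-.1355,.11])-s["tool_pos"]),fpix(c,[.5153,-.1355,.078]))
E
```

```text
t: 14.88
tool_pos: [0.5018, 0.3556, 0.1195]
tcp_rot: [0.274, 0.962, -0.0, -0.0]
ft_force: [0.1, 0.4, -1.6]
finger_gap: 0.0217
finger_force: 40.0
t: 15.3
tool_pos: [0.5025, 0.356, 0.2115]
tcp_rot: [0.002, 1.0, 0.001, 0.001]
ft_force: [-0.1, -0.4, -0.7]
finger_gap: 0.0216
finger_force: 40.0
t: 15.72
tool_pos: [0.5054, 0.1902, 0.209]
tcp_rot: [0.005, 1.0, -0.0, -0.0]
ft_force: [1.7, -0.9, -1.5]
finger_gap: 0.0217
finger_force: 40.0
t: 16.13
tool_pos: [0.5093, 0.0261, 0.209]
tcp_rot: [0.005, 1.0, -0.0, 0.0]
ft_force: [0.4, 0.1, -1.5]
finger_gap: 0.0216
finger_force: 40.0
t: 16.55
tool_pos: [0.5132, -0.1371, 0.209]
tcp_rot: [0.005, 1.0, -0.0, 0.0]
ft_force: [0.4, -0.0, -1.4]
finger_gap: 0.0219
finger_force: 40.0
t: 16.97
tool_pos: [0.5133, -0.1352, 0.1486]
tcp_rot: [0.005, 1.0, 0.0, -0.001]
ft_force: [-0.1, 0.1, -0.9]
finger_gap: 0.0218
finger_force: 40.0
[ 0.51327553 -0.13521804  0.14864612] 89.42216113907168 [-1.5e-03  6.0e-04 -1.0e+00] 0.021759201389675492
[-0.00158597 -0.00028726  0.03864361] [311.94847341 260.51670672]
```

View pics/w4.png

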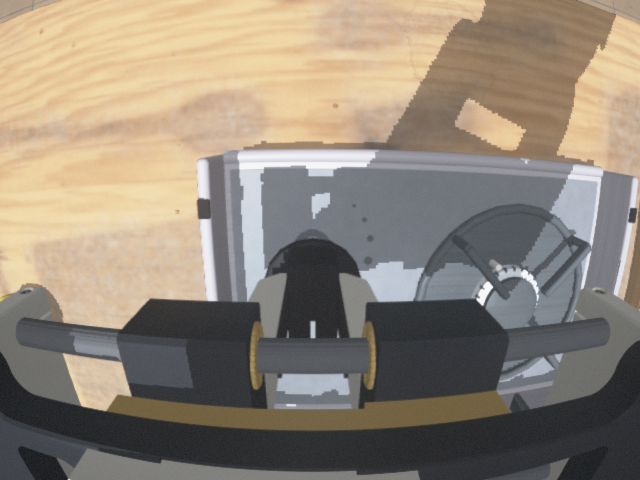

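The wrist view shows the knob held, its skirt's front at (312,238) and nose to the back. The shaft base just peeks out at (312,233). I'll check the knob's actual place in the grip.

```bash
python3 - <<'E'
from h import *
p,z,c,s=pickle.load(open("w4.pkl","rb"))
w=p[220:290,255:370]; g=w.max(2)
zb=s["tool_pos"][2]-.0298
# outline: first dark pixel from top in each column
Q=[]
for u in range(272,354,4):
    col=p[225:285,u].max(2).astype(int); v=np.nonzero(col<60)[0]
    if len(v): Q.append(fonz(c,u,225+v[0]-.5,zb+.006)[:2]); 
Q=np.array(Q); A=np.c_[2*Q,np.ones(len(Q))]; x=np.linalg.lstsq(A,(Q**2).sum(1),rcond=None)[0]; print("circ",x[:2],np.sqrt(x[2]+x[:2]@x[:2]))
from scipy.optimize import least_squares
f=least_squares(lambda a:np.hypot(*(Q-a).T)-.025,[.515,-.135],loss="soft_l1",f_scale=.001); print(f.x,(f.fun*1000).round(1)); print("rel TCP mm",(f.x-s["tool_pos"][:2])*1000)
E
```

```text
Traceback (most recent call last):
numpy.exceptions.AxisError: axis 2 is out of bounds for array of dimension 2
```

```bash
python3 - <<'E'
from h import *
from scipy.optimize import least_squares
p,z,c,s=pickle.load(open("w4.pkl","rb"))
zb=s["tool_pos"][2]-.0298
for th in (50,70):
  for dz in (0,.008):
    Q=[]
    for u in range(272,354,4):
        v=np.nonzero(p[225:285,u].max(1)<th)[0]
        if len(v): Q.append(fonz(c,u,225+v[0]-.5,zb+dz)[:2])
    Q=np.array(Q)
    f=least_squares(lambda a:np.hypot(*(Q-a).T)-.025,[.515,-.135],loss="soft_l1",f_scale=.001); print(th,dz,f.x,np.abs(f.fun*1000).max().round(1),"rel TCP mm",(f.x-s["tool_pos"][:2])*1000)
E
```

```text
50 0 [ 0.51792066 -0.13097863] 3.6 rel TCP mm [4.64513645 4.23941675]
50 0.008 [ 0.51570139 -0.13108126] 3.7 rel TCP mm [2.42586167 4.13678532]
70 0 [ 0.51495944 -0.13526487] 0.3 rel TCP mm [ 1.68391507 -0.04682538]
70 0.008 [ 0.51292199 -0.13523767] 0.6 rel TCP mm [-0.35353936 -0.0196327 ]
```

```bash
python3 -m creep '[[-0.001,0,0.01,0,0,0],[-0.001,0,0.02,0,0,0],[-0.001,0,0.03,0,0,0],[-0.001,0,0.036,0,0,0],[-0.001,0,0.036,0,0,0]]'
python3 -m creep '[[0,0,0.002,0,0,0],[0,0,0.004,0,0,0],[0,0,0.006,0,0,0],[0,0,0.008,0,0,0],[0,0,0.009,0,0,0]]'
```

```text
t: 17.43
tool_pos: [0.5139, -0.1351, 0.1111]
tcp_rot: [0.005, 1.0, 0.0, -0.001]
ft_force: [0.5, -0.0, -1.8]
finger_gap: 0.0216
finger_force: 40.0
t: 17.85
tool_pos: [0.5147, -0.1354, 0.1035]
tcp_rot: [0.005, 1.0, -0.0, 0.0]
ft_force: [-0.1, 0.6, -1.0]
finger_gap: 0.0214
finger_force: 40.0
```

```bash
python3 -m creep '[[0,0,0.002,0,0,0],[0,0,0.004,0,0,0],[0,0,0.006,0,0,0],[0,0,0.007,0,0,0],[0,0,0.008,0,0,0]]'
python3 -m creep '[[0,0,0.001,0,0,0],[0,0,0.002,0,0,0],[0,0,0.003,0,0,0],[0,0,0.004,0,0,0],[0,0,0.005,0,0,0]]'
```

```text
t: 18.27
tool_pos: [0.5146, -0.1354, 0.0955]
tcp_rot: [0.005, 1.0, 0.0, -0.0]
ft_force: [0.3, 0.1, -0.9]
finger_gap: 0.0215
finger_force: 40.0
t: 18.68
tool_pos: [0.5146, -0.1354, 0.0905]
tcp_rot: [0.005, 1.0, -0.0, 0.0]
ft_force: [0.2, -0.8, -0.7]
finger_gap: 0.0217
finger_force: 40.0
```

```bash
python3 -m creep '[[0,0,0.001,0,0,0],[0,0,0.002,0,0,0],[0,0,0.003,0,0,0],[0,0,0.004,0,0,0],[0,0,0.004,0,0,0]]' 0.15 60
python3 -m creep '[[0,0,0.001,0,0,0],[0,0,0.002,0,0,0],[0,0,0.003,0,0,0],[0,0,0.004,0,0,0],[0,0,0.004,0,0,0]]'
```

```text
t: 19.1
tool_pos: [0.5147, -0.1354, 0.0867]
tcp_rot: [0.005, 1.0, -0.0, 0.0]
ft_force: [-0.8, -0.0, 2.7]
finger_gap: 0.0214
finger_force: 60.0
t: 19.52
tool_pos: [0.5147, -0.1354, 0.0826]
tcp_rot: [0.005, 1.0, -0.0, 0.0]
ft_force: [-2.0, 0.5, 5.8]
finger_gap: 0.0212
finger_force: 60.0
```

```bash
python3 -m creep '[[0,0,0.0005,0,0,0],[0,0,0.001,0,0,0],[0,0,0.0015,0,0,0],[0,0,0.002,0,0,0],[0,0,0.002,0,0,0]]'
python3 -m creep '[[0,0,0.0005,0,0,0],[0,0,0.001,0,0,0],[0,0,0.001,0,0,0],[0,0,0.001,0,0,0],[0,0,0.001,0,0,0]]'
```

```text
t: 19.93
tool_pos: [0.5147, -0.1354, 0.0808]
tcp_rot: [0.005, 1.0, -0.0, 0.0]
ft_force: [-2.9, 0.1, 6.6]
finger_gap: 0.0215
finger_force: 60.0
t: 20.35
tool_pos: [0.5149, -0.1354, 0.0805]
tcp_rot: [0.005, 1.0, -0.0, 0.0]
ft_force: [-4.0, 1.4, 15.9]
finger_gap: 0.0211
finger_force: 60.0
```

The valve is at its end stop (force rises to 16 N, z = 0.0805 as expected). I'll add a little push and check the lid and knob.

```bash
python3 -m creep '[[0,0,0.0005,0,0,0],[0,0,0.0005,0,0,0],[0,0,0.0005,0,0,0],[0,0,0.0005,0,0,0],[0,0,0.0005,0,0,0]]'
python3 - <<'E'
from h import *
from cell import bot
p,_=bot.get_image("wrist"); t,_=bot.get_image("scene")
cv2.imwrite("pics/fin.png",np.hstack([p[100:500,150:550],cv2.resize(t[110:310,230:430],(400,380),interpolation=cv2.INTER_CUBIC)])[:,:,::-1] if p[100:500].shape[0]==380 else p)
s=bot.state();print(s["t"],s["tool_pos"],s["ft_force"])
E
```

```text
t: 20.77
tool_pos: [0.515, -0.1354, 0.0805]
tcp_rot: [0.005, 1.0, -0.0, 0.0]
ft_force: [-5.8, 2.0, 20.5]
finger_gap: 0.0217
finger_force: 60.0
20.8667 [ 0.51493333 -0.13545602  0.08042774] [-7.08014164  2.10074398 20.80541094]
```

View pics/fin.png

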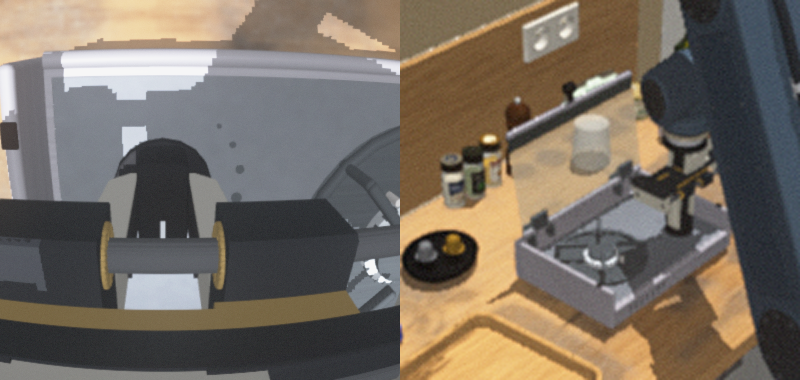

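The left part shows the knob seated on the shaft, straight in the jaws, with its skirt front at (163,140). The right part shows the lid standing open at its stop, lug at (570,92). Contact heights match the expected ones within 1 mm, so I'm handing in.

```bash
python3 -c "
from cell import bot
print(bot.hand_in())"
```

```text
the job is handed in; nothing more can be done
None
```

The lid is laid back against its stop, and the knob is on the shaft with its nose to the back, fully home and held pushed in at the valve's end stop; the job was handed in at about 21 s, with no verdict returned.

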